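# Fetch a prop loaf from the sloping lidded box

### The job

Open the sloping box under the lamp bar: raise the low end of its lid over the stop lip, draw the lid down out of the grooves and lay it flat, grip upwards, in the middle of the white paper sheet. Then take the prop loaf out of the box and put it on the floor of the blue crate. Set both down, don't drop or throw them, and leave the jar and tub where they are.

Things in the scene. Friction and masses are not known exactly. Their poses are not given: they have to be found in the camera images.
- box: Open-topped plywood box fixed on a stand, 208 long x 172 wide, sloping 28 degrees, low end towards the left (+y, seen from the robot). Origin: middle of the lid plane (the tops of its side walls, on which the lid lies); x up the slope, y across, z square to the lid plane, leaning to the low end. Inside: x -94 to +94, 140 wide, floor 45 below the lid plane. Upper end wall 21 above the lid plane. Low cheeks guide the lid's sides.
- lip_top (a point): Middle of the top of the stop lip, which crosses the box's low end at box x -104 to -94, 9 above the lid plane (3 above the lid's top face), and keeps the lid from sliding down.
- groove_mouth (a point): Point on the box's centre line, in the lid plane, where the grooves end (box x +44). From here to x +94 a rail along each side overhangs the lid's edge by about 9; its underside is 13 above the lid plane, so there is 7 of play over the lid, whose low end can be raised at most about 25 (8 degrees). Rails 8 thick.
- stand: Fixed steel stand under the box. Origin: on the bench below the middle of the box; x level, towards the box's high end, y across, z up. The box's origin is 108 above it and they turn together.
- lamp_bar (a point): Middle of the underside of the lamp bar over the box: 248 above the bench, at stand x -30. The bar runs along stand y, 50 wide (x -55 to -5), 26 high, 240 long, on 24 x 22 posts at stand x -30, y +105 and -105. It bars a gripper coming straight down on the lid's grip or the loaf: lean the tool over to the low end's side, about square to the lid or a little more.
- lid: Loose thin wooden lid, 185 long x 150 wide x 6 thick, about 0.16 kg. Origin: centre of its underside; x along its length towards the end held under the rails, z out of its top. A wooden grip batten stands on its top near the low end: 14 thick (along x), 60 long (along y), 30 high, centred at x -62.
- lid_grip (a point): Middle of the grip batten, 6 below its top, 24 above the lid's top face; axes as the lid's.
- lid_low_end (a point): Middle of the lower edge of the lid's low end (the end by the stop lip and the grip).
- lid_high_end (a point): Middle of the lower edge of the lid's other end, the one under the rails.
- loaf: Loose imitation bread loaf of hard resin, 88 long (its x), 42 wide (its y), 36 high, rounded edges, about 0.12 kg, brown. Origin: centre of its underside. At the start it lies lengthwise on the box's floor against or close to the low end wall, hidden by the lid.
- loaf_mid (a point): Middle of the loaf.
- sheet: White paper sheet fixed flat on the bench to one side of the stand, 260 (its x) x 220 (its y), 2 thick. Origin: centre of its underside, at bench height.
- crate: Blue open plastic crate fixed on the bench on the other side, 220 (its x) x 180 (its y) x 60 high outside, walls 6, floor 5 thick. Origin: centre of its underside, at bench height.
- glue_jar: Bystander: white jar, 64 across, 100 high; origin at the centre of its underside.
- tub: Bystander: grey tub, 80 across, 75 high; origin at the centre of its underside.
Not all that is in view belongs to the job. Of the things shaped like the lid, the wooden one is meant.

How it is judged:
On the way, in this order (a step that is already met when the one before it is completed fails the run):
1. the lid's low end is raised above the stop lip while its other end is still in the grooves (z of lid_low_end in the frame of box above 0.009 m and x of lid_high_end in the frame of box above 0.05 m and z of lid_high_end in the frame of box below 0.012 m), for 0.05 s.
2. the lid is drawn down the slope until it is clear of the grooves (x of lid_high_end in the frame of box below 0.043 m), for 0.1 s.
3. the lid lies flat, grip up, in the middle of the paper sheet, let go (horizontal distance between lid and sheet below 0.055 m and angle between lid's own z axis and vertical below 0.08 rad and height (world z) of lid below 0.009 m and contact force between the fingers and lid below 0.05 N and linear speed of lid below 0.02 m/s), for 0.2 s.
At the end, for the whole second after the job is handed in: The lid lies flat on the sheet, grip up (within 0.08 rad), its centre within 55 mm of the sheet's centre; the loaf lies on the crate's floor, its middle between the walls and less than 50 mm above the crate's underside; both at rest (horizontal distance between lid and sheet below 0.055 m and angle between lid's own z axis and vertical below 0.08 rad and height (world z) of lid below 0.009 m and x of loaf_mid in the frame of crate between -0.09 and 0.09 m and y of loaf_mid in the frame of crate between -0.072 and 0.072 m and z of loaf_mid in the frame of crate below 0.05 m and linear speed of each of lid, loaf below 0.02 m/s); the robot touches nothing.
It fails at once if the lid is dropped or thrown (faster than 0.8 m/s while the fingers do not touch it) (contact force between the fingers and lid below 0.05 N and linear speed of lid above 0.8 m/s).
It fails at once if the loaf is dropped or thrown (faster than 0.8 m/s while the fingers do not touch it) (contact force between the fingers and loaf below 0.05 N and linear speed of loaf above 0.8 m/s).
It fails at once if the jar is moved more than 40 mm (distance of glue_jar from where it was at the start of the episode above 0.04 m).
It fails at once if the tub is moved more than 40 mm (distance of tub from where it was at the start of the episode above 0.04 m).
It also fails if it takes over 69 s, if anything falls off the work surface, if the arm or the gripper's body presses on something with over 40 N, if the wrist force passes 120 N, or if a joint passes its speed limit or range.

### The arm

A 6-joint arm with a two-finger parallel gripper is mounted at the origin on the work surface. World frame = base frame: x ahead of the robot, y to its left, z up, the work surface at z = 0. Lengths are in m, angles in rad, forces in N, time in s.
With the tool pointing down it reaches from about 0.35 to 0.8 m from the base axis. Payload 7.3 kg.
Tool frame: the origin (TCP) lies midway between the tips of the shut fingers; the grasp point (between the pads) lies 19 mm behind it; z points along the fingers, y is the line along which they close (so a half turn about z gives the same grasp; the last joint's range is limited). The gripper opens to 85 mm and grips with 20 to 120 N. Pads are 22 mm wide; open, the fingers measure 114 mm over their backs; the gripper's body (76 mm by 85 mm) begins 54 mm behind the grasp point. The pads swing forward as they close: fully open they stand 13 mm farther back than shut.
Start: joints at [-1.329, 0.342, 1.524, -0, 1.275, -0.146], TCP at [0.199, -0.486, 0.231] pointing down, gripper open.
Joint ranges: [-2.53, 2.53], [-0.77, 2.02], [0.04, 2.7], [-1, 4.14], [0.28, 2.66], [-3.11, 3.11]. Speed limits (rad/s): [2.57, 2.57, 3.14, 3.14, 3.14, 3.14].

### API

Orientations are given as a unit quaternion [w, x, y, z].
In Python, from bench import bot, viewer gives the robot as it stands.
- The arm moves only by the tool arm_command, never from a script. Its argument "moves" is a list of rows, each a list of 3 entries, a list of its own where there are three numbers: the shift along the tool's x, y, z in m, then the turn, a rotation vector about the tool's x, y, z in rad, then the opening, from 0 (shut) to 1 (fully open). A call has 1 to 20 rows; each row is the pose to reach, as a shift and turn from the pose commanded when the call began, along the tool's axes at that moment; what a row does not reach only later rows make up. A row lasts 1/12 s, in which the tool goes at most 41.7 mm and 7.16 degrees, less where a joint would pass 70% of its speed; a pose out of reach is approached as far as the arm can. A call with a gripper value outside its range is refused whole. The fingers move at their own pace and stop on an object; "squeeze" is the grip in N (left out, the last holds). Time passes only in rows, so rows that repeat a pose let the fingers close. It gives the time, the measured TCP pose, the force, the opening and the grip force at its end, in the units of the state.
- bot.read_state(): the state, without advancing time (a new reading comes with each control period).
- viewer.camera(name): name is "side" or "top" or "wrist"; returns a dict with "color" (420x560x3 uint8, red, green, blue), "z_map" (420x560 float32, m along the optical axis (not along the pixel's ray), 0 where there is no reading), "K" (3x3 intrinsics, pixels), "xyz" and "rotation" of the camera in the world. Camera axes: x right, y up, looking along -z (the intrinsics and any distortion apply to the point x, -y, -z); pixel columns grow to the right and rows downward; lengths in m; the calibration is good to about 2 mm. A picture is of the moment at which its call begins.
- bot.job_done(): hands the job in; it is judged then, once.
Trained networks look in the newest picture that a camera, given by its name, has taken for a name from the list of things; names that differ only in an ending like _2 or _b are one class to them, and where a whole thing is asked for, a point or a joint stands for the part that bears it (a point fixed in the world has none). Each returns a list of dicts, best first, with "p" (0 to 1); they miss things now and then, are a little off and sometimes report something else, mostly with a low value. They report only what shows in the picture. A call takes as long as a camera call. They do not tell look-alikes from the thing itself.
- viewer.cut_out(camera, target): "region" (420x560 bool, what is visible of it).
- viewer.place_of(camera, target): "location" ([x, y, z] in m, in world coordinates, good to about 4 mm: a listed point, or the origin of a listed thing).
The state is a dict: "clock": time; "joint_pos": joint angles; "dq": joint speeds; "joint_torque": joint torques, N m; "ee_pos": TCP position; "tool_rot": TCP orientation; "force": force on the tool from outside, world axes, zero at the start; "torque": the same for the moment, N m; "finger_gap": opening from 0.0 (shut) to 1.0 (fully open); "finger_force": force on a finger pad.
Only numpy, scipy, OpenCV 4.12 (cv2) and the standard library are available. Lean on these libraries where they do the work, as an engineer would, in place of code of your own. Each camera call takes 0.05 s, during which the arm holds its last target. There are 200 camera calls.

## Working session

There is one attempt and no reset: what is moved stays moved. The work goes in short steps, Python scripts to look and compute and a tool call to move; the robot and the scene stay as the last step left them, time stands still between calls to the robot, and variables do not carry over. Pictures are saved under pics/ and viewed, at most 10 in all, crops included, and the job is handed in when it is done.

Besides the shell and the picture viewer there is one more tool, called after "Call:" as a command line: name --argument value ..., lists and objects as JSON in quotes. arm_command: Moves the arm, as the interface text tells. Its arguments: {"type":"object","properties":{"moves":{"type":"array","items":{"type":"array"}},"squeeze":{"type":"number"}},"required":["moves"]}

```bash
ls; mkdir -p pics
cat > h.py <<'E'
import numpy as np, cv2
from bench import bot, viewer
from scipy.spatial.transform import Rotation as R
def rot(q): return R.from_quat([q[1],q[2],q[3],q[0]])
def mat(r):
    r=np.array(r,float)
    return r if r.shape==(3,3) else rot(r).as_matrix()
def world(c):
    z=c["z_map"];K=c["K"];v,u=np.mgrid[:z.shape[0],:z.shape[1]]
    p=np.stack([(u-K[0,2])/K[0,0]*z,-(v-K[1,2])/K[1,1]*z,-z],-1)
    return p@mat(c["rotation"]).T+np.array(c["xyz"])
E
python3 - <<'E'
from h import *
s=bot.read_state();print(s)
ims=[]
for n in ["side","top"]:
    c=viewer.camera(n);print(n,c["xyz"],c["rotation"],c["K"],[k for k in c])
    np.savez(f"{n}.npz",**{k:np.array(v) for k,v in c.items()})
    cv2.imwrite(f"pics/{n}0.png",c["color"][...,::-1])
    for t in ["lid","lid_grip","lid_low_end","lid_high_end","lip_top","groove_mouth","box","stand","lamp_bar","sheet","crate","glue_jar","tub"]:
        print(t,[(np.round(d["location"],3).tolist(),round(d["p"],2)) for d in viewer.place_of(n,t)])
print(bot.read_state()["clock"])
E
```

```text
pics
{'clock': 0.0, 'joint_pos': array([-1.32901664e+00,  3.42707829e-01,  1.52502833e+00, -1.66790465e-05,
        1.27540750e+00, -1.46010898e-01]), 'dq': array([-8.99597526e-05,  7.04581666e-04, -9.06173811e-04,  4.27725278e-04,
        4.14543846e-06, -5.61975522e-04]), 'joint_torque': array([-2.98248437e-03, -4.33675396e+01, -2.46013731e+01, -5.82648900e-04,
        7.94792053e-03,  2.23597192e-05]), 'ee_pos': array([ 0.19843714, -0.48561096,  0.23062975]), 'tool_rot': array([-7.74231090e-04,  9.81260362e-01,  1.92684979e-01, -4.50875489e-05]), 'force': array([-0.76143848, -0.06595365, -0.00202096]), 'torque': array([0.03137097, 0.04476816, 0.0505431 ]), 'finger_force': 0.0, 'finger_gap': 1.0034327262839835}
side [-0.05086856  0.61284732  0.96615526] [-0.32804189 -0.14278102  0.35345418  0.86433341] [[409.12912761   0.         288.50856297]
 [  0.         409.12912761 211.20355294]
 [  0.           0.           1.        ]] ['color', 'z_map', 'K', 'xyz', 'rotation']
lid [([0.598, -0.024, 0.105], 0.83), ([0.619, 0.061, 0.065], 0.74), ([0.324, 0.098, -0.002], 0.56), ([0.596, -0.02
[... 891 characters left out ...]
   1.        ]] ['color', 'z_map', 'K', 'xyz', 'rotation']
lid [([0.33, 0.1, -0.004], 0.92), ([0.599, -0.029, 0.11], 0.74)]
lid_grip [([0.307, 0.04, 0.031], 0.94), ([0.615, 0.038, 0.104], 0.85)]
lid_low_end [([0.3, 0.012, -0.001], 0.92), ([0.619, 0.054, 0.067], 0.59)]
lid_high_end [([0.351, 0.186, -0.002], 0.91), ([0.58, -0.101, 0.151], 0.63)]
lip_top [([0.619, 0.066, 0.073], 0.59)]
groove_mouth [([0.612, 0.038, 0.107], 0.55)]
box []
stand [([0.614, 0.04, 0.102], 0.53), ([0.599, -0.026, 0.112], 0.16)]
lamp_bar [([0.454, -0.369, 0.0], 0.37)]
sheet [([0.442, 0.37, -0.003], 0.89)]
crate [([0.454, -0.369, 0.004], 0.83)]
glue_jar [([0.665, 0.305, -0.0], 0.8)]
tub [([0.68, -0.302, 0.0], 0.93)]
1.4
```

View pictures.

View pics/side0.png

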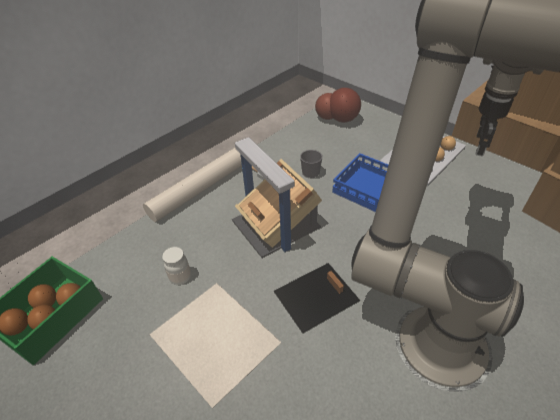

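View pics/top0.png

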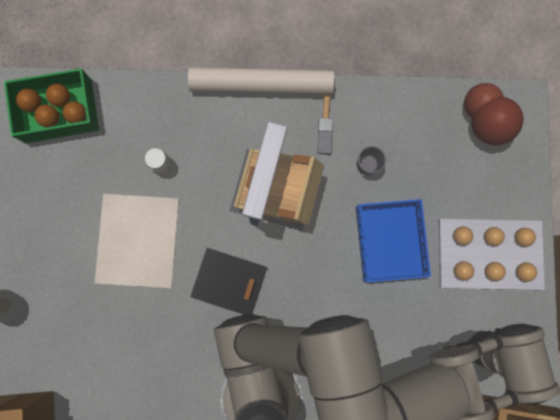

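Run:
```python
from h import *
for n,b in [("side",(225,125,340,265)),("top",(225,115,335,240))]:
    c=dict(np.load(n+".npz"));P=world(c)
    u0,v0,u1,v1=b
    cr=cv2.resize(c["color"][v0:v1,u0:u1,::-1],None,fx=3.3,fy=3.3,interpolation=cv2.INTER_CUBIC)
    globals()[n]=cr
    q=P[v0:v1,u0:u1].reshape(-1,3)
    q=q[(abs(q[:,0]-.597)<.13)&(abs(q[:,1]+.02)<.13)&(q[:,2]>.05)&(q[:,2]<.2)]
    np.save(n+"_q.npy",q)
    # RANSAC plane of the lid top
    rng=np.random.default_rng(0);best=(0,)
    for _ in range(1500):
        a,b_,d=q[rng.choice(len(q),3,False)]
        m=np.cross(b_-a,d-a);l=np.linalg.norm(m)
        if l<1e-6: continue
        m/=l;m*=np.sign(m[2]) or 1
        if abs(np.degrees(np.arccos(m[2]))-28)>6: continue
        k=(abs((q-a)@m)<.002)
        if k.sum()>best[0]: best=(k.sum(),k)
    i=q[best[1]];ce=i.mean(0);m=np.linalg.svd(i-ce)[2][2];m*=np.sign(m[2])
    print(n,len(q),best[0],ce,m,"tilt",np.degrees(np.arccos(m[2])),"az down",np.degrees(np.arctan2(m[1],m[0])))
h=max(side.shape[0],top.shape[0]);pad=lambda a:cv2.copyMakeBorder(a,0,h-a.shape[0],0,0,0)
o=np.hstack([pad(side),pad(top)]);print(o.shape);cv2.imwrite("pics/crop0.png",o)
c=dict(np.load("top.npz"));P=world(c)
for n,(v,u) in dict(bench=(330,60),sheet=(240,137),crate=(240,390)).items(): print(n,P[v,u])
```

```text
side 3543 1221 [0.59649516 0.00085894 0.10111281] [0.11817034 0.45061232 0.884864  ] tilt 27.765209847134674 az down 75.30542307014227
top 3644 1154 [ 0.59191362 -0.03450329  0.11983191] [0.11944326 0.44651171 0.88676975] tilt 27.529899051274338 az down 75.02385067475308
(462, 743, 3)
bench [ 0.18016843  0.575008   -0.00078319]
sheet [ 0.43955126  0.37014444 -0.00590523]
crate [ 0.45215401 -0.36600744  0.00482709]
```

View pics/crop0.png

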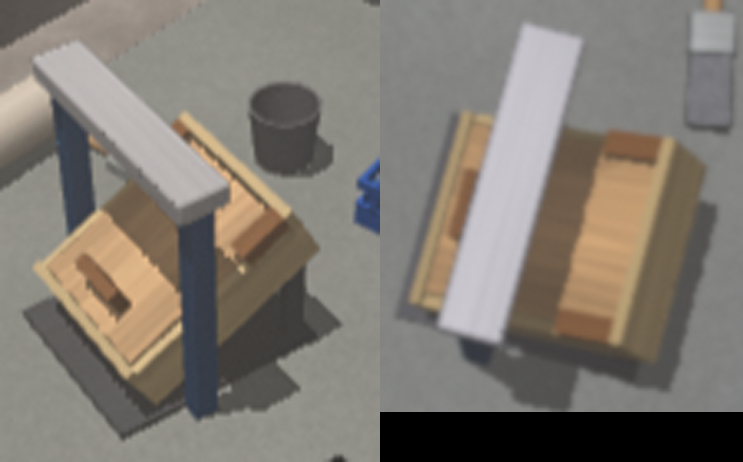

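The wooden lid lies in the box (side px ~(265,205), top px ~(285,185)) with its batten at side px (256,210). The dark plate on the bench (side (317,297), top (230,280)) is the look-alike. The crop confirms the wooden one is under the lamp bar. Next I refine the box frame.

```bash
cat >> h.py <<'E'
def boxframe(yaw,o=(0.596,-0.022,0.108),tilt=28):
    a=np.radians(yaw);t=np.radians(tilt);h=np.array([np.cos(a),np.sin(a),0]);k=np.array([0,0,1.])
    x=np.cos(t)*h+np.sin(t)*k;z=-np.sin(t)*h+np.cos(t)*k
    return np.c_[x,np.cross(z,x),z],np.array(o)
E
python3 - <<'E'
from h import *
B,o=boxframe(-104)
for n in ["side","top"]:
    c=dict(np.load(n+".npz"));P=world(c).reshape(-1,3)
    # lamp bar top: stand yaw
    k=(abs(P[:,2]-.274)<.006)&(abs(P[:,0]-.6)<.16)&(abs(P[:,1])<.12)
    pts=P[k,:2].astype(np.float32)
    if len(pts)>30:
        r=cv2.minAreaRect(pts);bx=cv2.boxPoints(r);e=[bx[1]-bx[0],bx[2]-bx[1]];e=max(e,key=np.linalg.norm)
        print(n,"bar",len(pts),r,"stand y az",np.degrees(np.arctan2(e[1],e[0])), "z",P[k,2].mean())
    q=(P-o)@B
    lid=(abs(q[:,2]-.005)<.004)&(abs(q[:,0])<.13)&(abs(q[:,1])<.1)
    g=(q[:,2]>.026)&(q[:,2]<.045)&(q[:,0]<-.03)&(q[:,0]>-.1)&(abs(q[:,1])<.05)
    print(n,"grip",g.sum(),np.round(np.percentile(q[g],[2,50,98],axis=0),4).tolist())
    w=(q[:,2]>.017)&(q[:,2]<.026)&(q[:,0]>.08)&(q[:,0]<.13)&(abs(q[:,1])<.12)
    print(n,"endwall",w.sum(),np.round(np.percentile(q[w],[2,50,98],axis=0),4).tolist(), "slope",np.polyfit(q[w,1],q[w,0],1))
    w=(abs(q[:,2]-.009)<.006)&(q[:,0]<-.0)&(q[:,0]>-.125)&(abs(q[:,1])<.12)
    print(n,"low",np.round(np.percentile(q[w],[1,50,99],axis=0),4).tolist())
    for nm,lo,hi,ce in [("sheet",-.01,.012,(.441,.369)),("crate",.045,.075,(.453,-.367))]:
        k=(P[:,2]>lo)&(P[:,2]<hi)&(abs(P[:,0]-ce[0])<.17)&(abs(P[:,1]-ce[1])<.17)
        if nm=="sheet":
            col=c["color"].reshape(-1,3);k&=(col.min(1)>150)
        if k.sum()>20: print(n,nm,k.sum(),cv2.minAreaRect(P[k,:2].astype(np.float32)),P[k,2].mean())
E
```

```text
side bar 1017 ((0.6010913848876953, 0.008133523166179657), (0.05084696039557457, 0.241871178150177), 75.70233154296875) stand y az -14.29767 z 0.27229927690285005
side grip 82 [[-0.07, -0.0306, 0.0265], [-0.0627, -0.0049, 0.0342], [-0.0563, 0.0281, 0.038]]
side endwall 184 [[0.0819, -0.0867, 0.0171], [0.0965, -0.016, 0.0197], [0.103, 0.0839, 0.0236]] slope [0.00924854 0.09582005]
side low [[-0.1036, -0.116, 0.003], [-0.0506, -0.0083, 0.0053], [-0.0015, 0.0968, 0.0129]]
side sheet 8241 ((0.4405495524406433, 0.3718665540218353), (0.22286882996559143, 0.26459360122680664), 87.58941650390625) 0.0011487296919080413
side crate 423 ((0.47598162293434143, -0.35894274711608887), (0.16939926147460938, 0.19031503796577454), 7.015700340270996) 0.05437175736804262
top bar 1879 ((0.6021104454994202, 0.00449255108833313), (0.05007012560963631, 0.24018140137195587), 75.65542602539062) stand y az -14.344575 z 0.2729939963952162
top grip 94 [[-0.067, -0.0276, 0.0289], [-0.0593, 0.0004, 0.0335], [-0.0532, 0.0289, 0.0392]]
top endwall 258 [[0.0813, -0.0852, 0.0171], [0.1005, -0.0098, 0.0194], [0.1078, 0.0824, 0.0235]] slope [0.00657056 0.09866331]
top low [[-0.102, -0.1147, 0.0031], [-0.0903, -0.0084, 0.006], [-0.0005, 0.0832, 0.0136]]
top sheet 6800 ((0.439611554145813, 0.37103718519210815), (0.2221219539642334, 0.2617073357105255), 87.45714569091797) 0.0010489620097100811
top crate 783 ((0.4492146372795105, -0.3647586703300476), (0.2201133668422699, 0.18354451656341553), 5.975714206695557) 0.05769388902718396
```

```bash
cat >> h.py <<'E'
YAW=-104.3; O=(0.595,-0.0225,0.108)
B,o=boxframe(YAW,O)
S=lambda p:o+B@np.array(p,float)
def delta(p,M,s=None):
    """shift and turn in the tool's axes to world pose p, M"""
    s=s or bot.read_state();T=rot(s["tool_rot"]).as_matrix()
    d=T.T@(np.array(p)-s["ee_pos"]);r=R.from_matrix(T.T@np.asarray(M)).as_rotvec()
    return np.round(d,4).tolist(),np.round(r,4).tolist()
def down(az): # tool down, tool y at azimuth az (deg)
    a=np.radians(az);y=np.array([np.cos(a),np.sin(a),0]);z=np.array([0,0,-1.]);return np.c_[np.cross(y,z),y,z]
TG=np.c_[-B[:,1],-B[:,0],-B[:,2]]  # tool square to the lid, y down the slope
E
python3 - <<'E'
from h import *
c=viewer.camera("wrist");s=bot.read_state();T=rot(s["tool_rot"]).as_matrix()
print("cam in tool",T.T@(np.array(c["xyz"])-s["ee_pos"]),(T.T@mat(c["rotation"])).round(2).tolist(),c["K"][0,0])
print("W1",delta((.42,.05,.45),down(30)))
for q in [(-.17,0,.25),(-.062,0,.131),(-.062,0,.011)]: print(q,S(q),delta(S(q),TG))
E
```

```text
cam in tool [ 0.07204649 -0.00100717 -0.14157536] [[0.0, 0.96, 0.28], [1.0, -0.0, -0.0], [-0.0, 0.28, -0.96]] 356.0494465431589
W1 ([0.4077, -0.4125, -0.2187], [0.0, 0.0001, -1.7066])
(-0.17, 0, 0.25) [0.66106457 0.23668165 0.24892673] ([0.7015, -0.4941, -0.0177], [0.2008, -0.6085, -2.4411])
(-0.062, 0, 0.131) [0.62371204 0.0901418  0.1945589 ] ([0.6115, -0.3726, 0.0367], [0.2008, -0.6085, -2.4411])
(-0.062, 0, 0.011) [0.60979695 0.03555077 0.08860519] ([0.5779, -0.3273, 0.1427], [0.2008, -0.6085, -2.4411])
```

Call:
arm_command --moves '[[[0.0,0.0,-0.04],[0,0,-0.1],1],[[0.445,-0.397,-0.219],[0,0,-1.7],1],[[0.445,-0.397,-0.219],[0,0,-1.7],1],[[0.445,-0.397,-0.219],[0,0,-1.7],1],[[0.445,-0.397,-0.219],[0,0,-1.7],1],[[0.445,-0.397,-0.219],[0,0,-1.7],1],[[0.445,-0.397,-0.219],[0,0,-1.7],1],[[0.445,-0.397,-0.219],[0,0,-1.7],1],[[0.445,-0.397,-0.219],[0,0,-1.7],1],[[0.445,-0.397,-0.219],[0,0,-1.7],1],[[0.445,-0.397,-0.219],[0,0,-1.7],1],[[0.445,-0.397,-0.219],[0,0,-1.7],1],[[0.445,-0.397,-0.219],[0,0,-1.7],1],[[0.445,-0.397,-0.219],[0,0,-1.7],1],[[0.445,-0.397,-0.219],[0,0,-1.7],1],[[0.445,-0.397,-0.219],[0,0,-1.7],1],[[0.445,-0.397,-0.219],[0,0,-1.7],1],[[0.445,-0.397,-0.219],[0,0,-1.7],1]]'

```text
clock: 2.95
ee_pos: [0.4609, 0.0515, 0.4502]
tool_rot: [0.0, 0.501, 0.865, -0.0]
force: [0.0, -1.4, -0.4]
finger_gap: 1.004
finger_force: 0.0
```

Run:
```python
from h import *
s=bot.read_state();print(s["clock"],s["ee_pos"],s["joint_pos"].round(3))
for q in [(-.17,0,.25),(-.062,0,.131)]: print(q,S(q),delta(S(q),TG))
```

```text
2.95 [0.46087906 0.05146829 0.4502297 ] [-0.054  0.153  1.19  -0.     1.799 -0.575]
(-0.17, 0, 0.25) [0.66106457 0.23668165 0.24892673] ([0.0611, 0.2658, 0.2013], [0.4621, -0.1952, -0.784])
(-0.062, 0, 0.131) [0.62371204 0.0901418  0.1945589 ] ([-0.0474, 0.1605, 0.2557], [0.4621, -0.1952, -0.784])
```

Call:
arm_command --moves '[[[0.061,0.266,0.201],[0.462,-0.195,-0.784],1],[[0.061,0.266,0.201],[0.462,-0.195,-0.784],1],[[0.061,0.266,0.201],[0.462,-0.195,-0.784],1],[[0.061,0.266,0.201],[0.462,-0.195,-0.784],1],[[0.061,0.266,0.201],[0.462,-0.195,-0.784],1],[[0.061,0.266,0.201],[0.462,-0.195,-0.784],1],[[0.061,0.266,0.201],[0.462,-0.195,-0.784],1],[[0.061,0.266,0.201],[0.462,-0.195,-0.784],1],[[0.061,0.266,0.201],[0.462,-0.195,-0.784],1],[[0.061,0.266,0.201],[0.462,-0.195,-0.784],1],[[0.061,0.266,0.201],[0.462,-0.195,-0.784],1],[[0.061,0.266,0.201],[0.462,-0.195,-0.784],1]]'

```text
clock: 3.95
ee_pos: [0.6618, 0.2323, 0.2536]
tool_rot: [-0.028, 0.125, 0.963, -0.239]
force: [0.1, -0.1, 0.8]
finger_gap: 1.003
finger_force: 0.0
```

Run:
```python
from h import *
s=bot.read_state();print(s["clock"],s["ee_pos"],s["joint_pos"].round(3))
for q in [(-.062,0,.131)]: print(q,S(q),delta(S(q),TG))
c=viewer.camera("wrist");cv2.imwrite("pics/w1.png",c["color"][...,::-1])
for t in ["lid_grip","lid_low_end","lip_top"]:
    print(t,[((np.array(d["location"])-o)@B).round(4).tolist()+[round(d["p"],2)] for d in viewer.place_of("wrist",t)])
q=(world(c)-o)@B;q=q.reshape(-1,3)
g=(q[:,2]>.030)&(q[:,2]<.042)&(q[:,0]<-.03)&(q[:,0]>-.1)&(abs(q[:,1])<.05)
print("grip",g.sum(),np.round(np.percentile(q[g],[2,50,98],axis=0),4).tolist(),"yaw slope",np.polyfit(q[g,1],q[g,0],1))
l=(q[:,0]<-.08)&(q[:,0]>-.12)&(abs(q[:,1])<.06)&(q[:,2]>-.01)&(q[:,2]<.015)
print("low",l.sum(),np.round(np.percentile(q[l],[2,50,98],axis=0),4).tolist())
```

```text
3.95 [0.6618095  0.23234915 0.25359962] [ 0.396  0.929  0.506 -0.419  1.978 -1.033]
(-0.062, 0, 0.131) [0.62371204 0.0901418  0.1945589 ] ([0.0011, -0.1027, 0.1209], [0.0034, 0.0009, -0.0082])
lid_grip [[-0.0612, -0.0022, 0.0312, 0.83]]
lid_low_end [[-0.0929, 0.0052, 0.0011, 0.82]]
lip_top [[-0.1002, -0.0002, 0.0088, 0.81]]
grip 820 [[-0.07, -0.0249, 0.0308], [-0.0637, 0.0029, 0.0347], [-0.0566, 0.0324, 0.0363]] yaw slope [-0.00419039 -0.06362576]
low 2580 [[-0.1043, -0.0579, -0.0063], [-0.0932, -0.0037, 0.0056], [-0.0805, 0.0574, 0.0092]]
```

Call:
arm_command --moves '[[[-0.001,-0.05,0.06],[0,0,-0.008],1],[[-0.001,-0.102,0.09],[0.003,0,-0.008],1],[[-0.001,-0.102,0.121],[0.003,0,-0.008],1],[[-0.001,-0.102,0.121],[0.003,0,-0.008],1],[[-0.001,-0.102,0.121],[0.003,0,-0.008],1],[[-0.001,-0.102,0.15],[0.003,0,-0.008],1],[[-0.001,-0.102,0.18],[0.003,0,-0.008],1],[[-0.001,-0.102,0.2],[0.003,0,-0.008],1],[[-0.001,-0.102,0.22],[0.003,0,-0.008],1],[[-0.001,-0.102,0.23],[0.003,0,-0.008],1],[[-0.001,-0.102,0.24],[0.003,0,-0.008],1],[[-0.001,-0.102,0.24],[0.003,0,-0.008],1],[[-0.001,-0.102,0.24],[0.003,0,-0.008],1]]'

```text
clock: 5.23
ee_pos: [0.612, 0.038, 0.0861]
tool_rot: [-0.031, 0.119, 0.963, -0.241]
force: [0.1, -0.3, 1.4]
finger_gap: 0.998
finger_force: 0.0
```

```bash
cat >> h.py <<'E'
def tb(s=None):
    s=s or bot.read_state();return ((s["ee_pos"]-o)@B).round(4),(R.from_matrix(TG.T@rot(s["tool_rot"]).as_matrix()).as_rotvec()).round(4)
E
python3 - <<'E'
from h import *
print(tb(),delta(S((-.063,.002,.011)),TG))
E
```

```text
(array([-0.0658,  0.0015,  0.0102]), array([ 0.0022,  0.0012, -0.004 ])) ([-0.0005, -0.0028, -0.0008], [-0.0022, -0.0012, 0.004])
```

Correct by 2–3 mm and close on the batten.

Call:
arm_command --moves '[[[0,-0.0025,0],[-0.002,0,0.004],1],[[0,-0.0025,0],[-0.002,0,0.004],0.5],[[0,-0.0025,0],[-0.002,0,0.004],0],[[0,-0.0025,0],[-0.002,0,0.004],0],[[0,-0.0025,0],[-0.002,0,0.004],0],[[0,-0.0025,0],[-0.002,0,0.004],0],[[0,-0.0025,0],[-0.002,0,0.004],0],[[0,-0.0025,0],[-0.002,0,0.004],0],[[0,-0.0025,0],[-0.002,0,0.004],0],[[0,-0.0025,0],[-0.002,0,0.004],0]]' --squeeze 50

```text
clock: 6.07
ee_pos: [0.611, 0.0345, 0.0875]
tool_rot: [-0.031, 0.121, 0.962, -0.241]
force: [-1.6, -3.7, 5.7]
finger_gap: 0.151
finger_force: 53.4
```

Run:
```python
from h import *
s=bot.read_state();print(tb(s),s["finger_gap"]*.085,s["force"].round(2))
p,M=(s["ee_pos"]-o)@B, B.T@rot(s["tool_rot"]).as_matrix()
H=np.array([p[0]*0+.0915,0,0.0005])
for deg,d,l in [(3,0,0),(6,0,.0005),(6,.02,.0008),(6,.04,.0008),(6,.06,.001),(6,.075,.003),(6,.1,.06)]:
    Q=R.from_rotvec([0,np.radians(deg),0]).as_matrix()
    p2=H+Q@(p-H)+np.array([-d,0,l]);print(deg,d,delta(S(p2),B@Q@M))
```

```text
(array([-0.0619,  0.0014,  0.0097]), array([0.0029, 0.0019, 0.0001])) 0.01287474139197734 [-1.61 -3.65  5.74]
3 0 ([0.0, -0.0007, -0.008], [-0.0524, 0.0, -0.0001])
6 0 ([0.0, -0.0018, -0.0165], [-0.1047, 0.0, -0.0002])
6 0.02 ([0.0, 0.0181, -0.0168], [-0.1047, 0.0, -0.0002])
6 0.04 ([0.0, 0.0381, -0.0169], [-0.1047, 0.0, -0.0002])
6 0.06 ([0.0, 0.0581, -0.0172], [-0.1047, 0.0, -0.0002])
6 0.075 ([0.0, 0.0731, -0.0192], [-0.1047, 0.0, -0.0002])
6 0.1 ([0.0002, 0.098, -0.0763], [-0.1047, 0.0, -0.0002])
```

Call:
arm_command --moves '[[[0,-0.0003,-0.004],[-0.026,0,0],0],[[0,-0.0007,-0.008],[-0.052,0,0],0],[[0,-0.0012,-0.012],[-0.078,0,0],0],[[0,-0.0018,-0.0165],[-0.105,0,0],0],[[0,-0.0018,-0.0165],[-0.105,0,0],0],[[0,-0.0018,-0.0165],[-0.105,0,0],0],[[0,-0.0018,-0.0165],[-0.105,0,0],0]]'

```text
clock: 6.65
ee_pos: [0.6124, 0.0419, 0.1014]
tool_rot: [-0.025, 0.122, 0.974, -0.189]
force: [1.3, 0.6, -1.1]
finger_gap: 0.155
finger_force: 52.8
```

Run:
```python
from h import *
s=bot.read_state();print(s["clock"],tb(s),s["finger_gap"]*.085,s["force"].round(2))
for n in ["wrist","side"]:
    c=viewer.camera(n)
    for t in ["lid_low_end","lid_high_end"]:
        print(n,t,[((np.array(d["location"])-o)@B).round(4).tolist()+[round(d["p"],2)] for d in viewer.place_of(n,t)])
    q=((world(c)-o)@B).reshape(-1,3)
    for x0 in (-.085,-.045,-.03,-.015,0,.015,.03):
        k=(abs(q[:,0]-x0)<.004)&(abs(q[:,1])<.06)&(q[:,2]<.034)&(q[:,2]>0)
        if k.sum()>10: print(x0,k.sum(),np.median(q[k,2]).round(4),end="; ")
    print()
```

```text
6.65 (array([-0.062 ,  0.0009,  0.0255]), array([-0.1041,  0.0026, -0.0008])) 0.013138944298051652 [ 1.25  0.57 -1.15]
wrist lid_low_end []
wrist lid_high_end []
-0.085 2624 0.0231; -0.045 2615 0.0189; -0.03 3333 0.0173; -0.015 3212 0.0158; 0 3554 0.0142; 0.015 3688 0.0126; 0.03 3966 0.0111; 
side lid_low_end [[-0.096, 0.0048, 0.0234, 0.88], [-0.0166, -0.2945, -0.1079, 0.69]]
side lid_high_end [[-0.1775, -0.2827, -0.0264, 0.79]]
-0.085 51 0.0235; -0.045 53 0.0189; -0.03 59 0.0172; -0.015 69 0.0157; 0 62 0.014; 0.015 49 0.0127;
```

Call:
arm_command --moves '[[[0,0.01,0.001],[0,0,0],0],[[0,0.02,0.0018],[0,0,0],0],[[0,0.03,0.0027],[0,0,0],0],[[0,0.04,0.0036],[0,0,0],0],[[0,0.05,0.0045],[0,0,0],0],[[0,0.06,0.005],[0,0,0],0],[[0,0.068,0.005],[0,0,0],0],[[0,0.072,0.005],[0,0,0],0],[[0,0.072,0.005],[0,0,0],0],[[0,0.072,0.005],[0,0,0],0]]'

```text
clock: 7.78
ee_pos: [0.6286, 0.1046, 0.0701]
tool_rot: [-0.025, 0.122, 0.974, -0.19]
force: [0.9, 0.9, -2.1]
finger_gap: 0.149
finger_force: 52.7
```

Run:
```python
from h import *
s=bot.read_state();print(s["clock"],tb(s),s["finger_gap"]*.085,s["force"].round(2))
c=viewer.camera("side");cv2.imwrite("pics/s1.png",cv2.resize(c["color"][120:330,180:380,::-1],None,fx=2.5,fy=2.5))
for t in ["lid_low_end","lid_high_end","lid_grip"]:
    print(t,[((np.array(d["location"])-o)@B).round(4).tolist()+[round(d["p"],2)] for d in viewer.place_of("side",t)])
Q=np.radians
print("lift",delta(S(tb(s)[0]+[-.08,0,.06]),rot(s["tool_rot"]).as_matrix()))
# place: tool down about y az = 75.7, grip 62 mm from lid centre
a=np.radians(YAW);lx=np.array([np.cos(a),np.sin(a),0]);g=np.array([.440,.370,0])-.062*lx
for z in (.2,.06,.0135): print(z,g+[0,0,z],delta(g+[0,0,z],down(YAW+180)))
```

```text
7.7833 (array([-0.1338,  0.0012,  0.0282]), array([-0.1039,  0.0021, -0.0008])) 0.01264562171922617 [ 0.9   0.91 -2.05]
lid_low_end [[-0.0157, -0.2932, -0.1096, 0.68], [-0.1684, 0.0053, 0.022, 0.62]]
lid_high_end [[-0.1781, -0.2858, -0.0314, 0.82]]
lid_grip [[-0.1297, 0.0007, 0.0435, 0.94], [-0.0312, -0.2922, -0.0732, 0.57]]
lift ([0.0003, 0.0864, -0.0511], [0.0004, 0.0001, -0.001])
0.2 [0.45531394 0.43007898 0.2       ] ([0.249, 0.2046, -0.222], [-0.3844, -0.002, -0.0007])
0.06 [0.45531394 0.43007898 0.06      ] ([0.2488, 0.2571, -0.0922], [-0.3844, -0.002, -0.0007])
0.0135 [0.45531394 0.43007898 0.0135    ] ([0.2487, 0.2745, -0.0491], [-0.3844, -0.002, -0.0007])
```

View pics/s1.png

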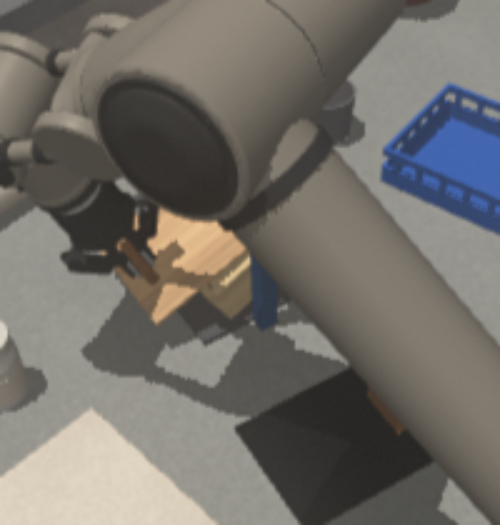

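Call:
arm_command --moves '[[[0,0.018,-0.032],[0,0,0],0],[[0,0.034,-0.064],[0,0,0],0],[[0,0.05,-0.095],[0,0,0],0],[[0.02,0.06,-0.13],[0,0,0],0],[[0.042,0.071,-0.169],[0,0,0],0],[[0.065,0.085,-0.175],[-0.04,0,0],0],[[0.09,0.101,-0.181],[-0.08,0,0],0],[[0.115,0.117,-0.187],[-0.13,0,0],0],[[0.14,0.133,-0.193],[-0.18,0,0],0],[[0.165,0.15,-0.2],[-0.23,0,0],0],[[0.19,0.166,-0.207],[-0.28,0,0],0],[[0.215,0.182,-0.213],[-0.33,-0.002,0],0],[[0.24,0.198,-0.219],[-0.38,-0.002,0],0],[[0.249,0.205,-0.222],[-0.384,-0.002,0],0],[[0.249,0.205,-0.222],[-0.384,-0.002,0],0],[[0.249,0.205,-0.222],[-0.384,-0.002,0],0],[[0.249,0.205,-0.222],[-0.384,-0.002,0],0]]'

```text
clock: 9.4
ee_pos: [0.4563, 0.43, 0.1996]
tool_rot: [0.0, 0.125, 0.992, -0.001]
force: [-0.3, -0.6, -1.5]
finger_gap: 0.151
finger_force: 52.7
```

Run:
```python
from h import *
s=bot.read_state();print(s["clock"],s["ee_pos"],s["finger_gap"]*.085,s["force"].round(2),s["joint_pos"].round(2))
c=viewer.camera("wrist");q=world(c).reshape(-1,3)
cv2.imwrite("pics/w2.png",c["color"][...,::-1])
T=rot(s["tool_rot"]).as_matrix();p=(q-s["ee_pos"])@T   # tool axes
k=(p[:,2]>-.04)&(p[:,2]<.04)&(abs(p[:,0])<.09)&(p[:,1]<.05)&(p[:,1]>-.16)
A=np.c_[p[k,:2],np.ones(k.sum())];w=np.ones(len(A),bool)
for _ in range(6):
    f=np.linalg.lstsq(A[w],p[k,2][w],rcond=None)[0];w=abs(A@f-p[k,2])<.003
print("lid plane in tool z=ax+by+c",f,w.sum(),"extent",np.percentile(p[k][w],[1,99],axis=0).round(3).tolist())
print(delta(np.array([.4553,.4301,.0135]),down(YAW+180)))
```

```text
9.4 [0.45632486 0.43000628 0.19955368] 0.012839014002790186 [-0.33 -0.55 -1.47] [ 0.63  0.56  1.27 -0.    1.32 -0.69]
lid plane in tool z=ax+by+c [ 0.00290654 -0.00011785  0.00545236] 72631 extent [[-0.057, -0.13, 0.004], [0.071, 0.03, 0.007]]
([0.0012, 0.0002, 0.1859], [-0.0015, 0.0003, -0.0013])
```

Call:
arm_command --moves '[[[0.001,0,0.035],[0,0,0],0],[[0.001,0,0.07],[0,0,0],0],[[0.001,0,0.105],[0,0,0],0],[[0.001,0,0.135],[0,0,0],0],[[0.001,0,0.155],[0,0,0],0],[[0.001,0,0.17],[0,0,0],0],[[0.001,0,0.178],[0,0,0],0],[[0.001,0,0.182],[0,0,0],0],[[0.001,0,0.184],[0,0,0],0],[[0.001,0,0.185],[0,0,0],0],[[0.001,0,0.186],[0,0,0],0],[[0.001,0,0.186],[0,0,0],0]]'

```text
clock: 10.45
ee_pos: [0.4547, 0.4313, 0.0145]
tool_rot: [0.0, 0.125, 0.992, 0.0]
force: [-0.3, 0.7, -1.2]
finger_gap: 0.159
finger_force: 52.7
```

Call:
arm_command --moves '[[[0,0,0.0005],[0,0,0],0],[[0,0,0.001],[0,0,0],0],[[0,0,0.001],[0,0,0],0],[[0,0,0.001],[0,0,0],0]]'

```text
clock: 10.78
ee_pos: [0.4542, 0.4311, 0.0128]
tool_rot: [-0.0, 0.124, 0.992, -0.0]
force: [-0.3, -0.5, -1.0]
finger_gap: 0.152
finger_force: 52.7
```

Call:
arm_command --moves '[[[0,0,0.0005],[0,0,0],0],[[0,0,0.001],[0,0,0],0],[[0,0,0.001],[0,0,0],0]]'

```text
clock: 11.03
ee_pos: [0.4543, 0.4311, 0.0124]
tool_rot: [0.0, 0.124, 0.992, -0.0]
force: [-2.2, -2.7, 5.8]
finger_gap: 0.153
finger_force: 53.7
```

Contact felt; release slowly and back straight up.

Call:
arm_command --moves '[[[0,0,0],[0,0,0],0.3],[[0,0,0],[0,0,0],0.5],[[0,0,0],[0,0,0],0.8],[[0,0,0],[0,0,0],0.8],[[0,0,0],[0,0,0],0.8],[[0,0,-0.02],[0,0,0],0.8],[[0,0,-0.05],[0,0,0],0.8],[[0,0,-0.085],[0,0,0],0.8],[[0,0,-0.12],[0,0,0],0.8],[[0,0,-0.16],[0,0,0],0.8],[[0,0,-0.2],[0,0,0],0.8],[[0,0,-0.24],[0,0,0],0.8],[[0,0,-0.24],[0,0,0],0.8]]'

```text
clock: 12.12
ee_pos: [0.4568, 0.4331, 0.2613]
tool_rot: [0.006, 0.124, 0.992, 0.005]
force: [0.4, 1.5, 1.0]
finger_gap: 0.799
finger_force: 0.0
```

Run:
```python
from h import *
s=bot.read_state();print(s["clock"],s["ee_pos"],s["finger_gap"])
for n in ["wrist","side","top"]:
    c=viewer.camera(n);print(n,[(np.round(d["location"],3).tolist(),round(d["p"],2)) for d in viewer.place_of(n,"lid")],[(np.round(d["location"],3).tolist(),round(d["p"],2)) for d in viewer.place_of(n,"loaf")])
    P=world(c)
    if n=="wrist":
        q=P.reshape(-1,3);r=(q-[.44,.37,0]);u=r@(-B[:,1]);v=r[:,:2]@[np.cos(np.radians(YAW)),np.sin(np.radians(YAW))]
        k=(abs(u)<.06)&(abs(v)<.045);A=np.c_[q[k,:2],np.ones(k.sum())];print("lid plane",np.linalg.lstsq(A,q[k,2],rcond=None)[0],q[k,2].mean())
    if n!="wrist":
        q=((P-o)@B).reshape(-1,3)
        k=(q[:,2]>-.03)&(q[:,2]<-.002)&(abs(q[:,0])<.09)&(abs(q[:,1])<.066)
        print("in box",k.sum(),np.percentile(q[k],[2,50,98],axis=0).round(3).tolist())
        cv2.imwrite(f"pics/{n}2.png",c["color"][...,::-1])
# pre-loaf: tool y along box y, square to lid plus 5 deg lean
for l in (0,5):
    TL=np.c_[-B[:,0],B[:,1],-B[:,2]]
    TL=R.from_rotvec(np.radians(-l)*B[:,1]).as_matrix()@TL
    print(l,delta(S((-.17,0,.25)),TL),delta(S((-.17,0,.25)),np.c_[-TL[:,0],-TL[:,1],TL[:,2]]))
```

```text
12.1167 [0.45676114 0.43307908 0.2612529 ] 0.799285900860499
wrist [([0.44, 0.371, 0.002], 0.91)] []
lid plane [ 0.32906986  3.38488648 -1.22488272] 0.22449375760916102
side [([0.443, 0.368, 0.002], 0.9), ([0.32, 0.104, -0.003], 0.78), ([0.598, -0.004, 0.046], 0.15)] [([0.602, -0.004, 0.043], 0.96), ([0.442, 0.37, -0.002], 0.62)]
in box 364 [[-0.088, -0.028, -0.029], [-0.049, -0.015, -0.011], [-0.008, 0.011, -0.006]]
top [([0.328, 0.099, 0.001], 0.89), ([0.444, 0.366, 0.005], 0.78)] [([0.603, -0.006, 0.049], 0.53)]
in box 131 [[-0.09, -0.038, -0.029], [-0.009, -0.006, -0.014], [0.0, 0.045, -0.005]]
0 ([-0.2487, -0.1371, 0.0012], [0.38, -0.3827, 1.5373]) ([-0.2487, -0.1371, 0.0012], [0.3827, 0.38, -1.5366])
5 ([-0.2487, -0.1371, 0.0012], [0.4482, -0.4508, 1.5241]) ([-0.2487, -0.1371, 0.0012], [0.4507, 0.4481, -1.5232])
```

Call:
arm_command --moves '[[[-0.02,-0.01,-0.04],[0.03,-0.03,0.11],0.8],[[-0.249,-0.137,0.001],[0.448,-0.451,1.524],0.8],[[-0.249,-0.137,0.001],[0.448,-0.451,1.524],0.8],[[-0.249,-0.137,0.001],[0.448,-0.451,1.524],0.8],[[-0.249,-0.137,0.001],[0.448,-0.451,1.524],0.8],[[-0.249,-0.137,0.001],[0.448,-0.451,1.524],0.8],[[-0.249,-0.137,0.001],[0.448,-0.451,1.524],0.8],[[-0.249,-0.137,0.001],[0.448,-0.451,1.524],0.8],[[-0.249,-0.137,0.001],[0.448,-0.451,1.524],0.8],[[-0.249,-0.137,0.001],[0.448,-0.451,1.524],0.8],[[-0.249,-0.137,0.001],[0.448,-0.451,1.524],0.8],[[-0.249,-0.137,0.001],[0.448,-0.451,1.524],0.8],[[-0.249,-0.137,0.001],[0.448,-0.451,1.524],0.8],[[-0.249,-0.137,0.001],[0.448,-0.451,1.524],0.8],[[-0.249,-0.137,0.001],[0.448,-0.451,1.524],0.8],[[-0.249,-0.137,0.001],[0.448,-0.451,1.524],0.8],[[-0.249,-0.137,0.001],[0.448,-0.451,1.524],0.8],[[-0.249,-0.137,0.001],[0.448,-0.451,1.524],0.8]]'

```text
clock: 14.07
ee_pos: [0.6616, 0.2367, 0.2512]
tool_rot: [0.174, 0.757, 0.589, -0.223]
force: [-0.4, -0.5, 0.5]
finger_gap: 0.797
finger_force: 0.0
```

```bash
cat >> h.py <<'E'
def TL(l=5,yaw=0):
    M=np.c_[-B[:,0],B[:,1],-B[:,2]]
    return R.from_rotvec(np.radians(-l)*B[:,1]).as_matrix()@R.from_rotvec(np.radians(yaw)*B[:,2]).as_matrix()@M
E
python3 - <<'E'
from h import *
s=bot.read_state();print(s["clock"],tb(s)[0],s["joint_pos"].round(2),delta(S((-.17,0,.25)),TL()))
c=viewer.camera("wrist");q=((world(c)-o)@B)
print("loaf",[((np.array(d["location"])-o)@B).round(4).tolist()+[round(d["p"],2)] for d in viewer.place_of("wrist","loaf")],[((np.array(d["location"])-o)@B).round(4).tolist()+[round(d["p"],2)] for d in viewer.place_of("wrist","loaf_mid")])
for lo,hi in [(-.02,-.004),(-.035,-.004)]:
    k=(q[...,2]>lo)&(q[...,2]<hi)&(abs(q[...,0])<.09)&(abs(q[...,1])<.066)
    print("in box",k.sum(),np.percentile(q[k],[1,50,99],axis=0).round(4).tolist(),cv2.minAreaRect(q[k][:,:2].astype(np.float32)))
d=viewer.cut_out("wrist","loaf")
if d:
    m=d[0]["region"];print(d[0]["p"],m.sum(),np.percentile(q[m],[1,50,99],axis=0).round(4).tolist());k=m&(q[...,2]>-.02)&(q[...,2]<0);print(cv2.minAreaRect(q[k][:,:2].astype(np.float32)))
cv2.imwrite("pics/w3.png",c["color"][...,::-1])
E
```

```text
14.0667 [-0.1691  0.0005  0.2521] [ 0.42  0.99  0.42 -0.5   2.06  0.51] ([0.0011, -0.0005, 0.002], [0.0021, -0.0024, -0.0002])
loaf [[-0.0448, -0.0072, -0.0427, 0.75], [-0.045, -0.0027, -0.0293, 0.24]] [[-0.0492, 0.0008, -0.029, 0.83]]
in box 1806 [[-0.0851, -0.022, -0.0186], [-0.0487, -0.0014, -0.0106], [-0.0077, 0.019, -0.0081]] ((-0.04619074985384941, -0.0015190467238426208), (0.07930126041173935, 0.041814204305410385), 0.07848995178937912)
in box 1807 [[-0.0851, -0.022, -0.0187], [-0.0487, -0.0014, -0.0106], [-0.0076, 0.019, -0.0081]] ((-0.003440558910369873, -0.014117315411567688), (0.05881525203585625, 0.1728103905916214), 74.1591796875)
```

View pics/w3.png

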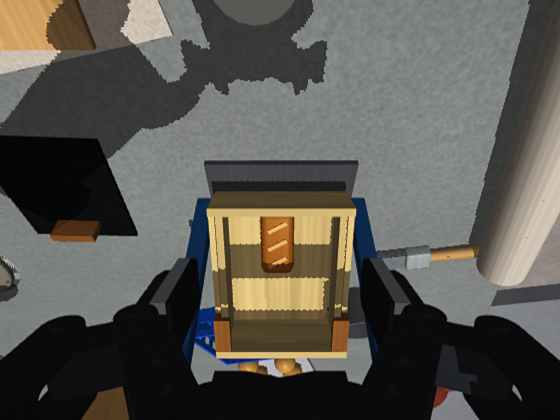

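Run:
```python
from h import *
M=TL();G=S((-.046,-.0015,-.040))
for h in (.15,.0): print(delta(G-h*M[:,2],M))
```

```text
([-0.0975, -0.0022, 0.1515], [0.002, -0.0023, -0.0009])
([-0.0978, -0.0025, 0.3015], [0.002, -0.0023, -0.0009])
```

Call:
arm_command --moves '[[[-0.03,-0.001,0.03],[0.002,-0.002,0],0.8],[[-0.06,-0.002,0.06],[0.002,-0.002,0],0.8],[[-0.09,-0.002,0.09],[0.002,-0.002,0],0.8],[[-0.0975,-0.002,0.12],[0.002,-0.002,0],0.8],[[-0.0975,-0.002,0.152],[0.002,-0.002,0],0.8],[[-0.0975,-0.002,0.152],[0.002,-0.002,0],0.8],[[-0.0975,-0.002,0.152],[0.002,-0.002,0],0.8],[[-0.0975,-0.002,0.18],[0.002,-0.002,0],0.8],[[-0.0975,-0.002,0.205],[0.002,-0.002,0],0.8],[[-0.0975,-0.002,0.225],[0.002,-0.002,0],0.8],[[-0.0975,-0.002,0.225],[0.002,-0.002,0],0.8],[[-0.0975,-0.002,0.225],[0.002,-0.002,0],0.8]]'

```text
clock: 15.27
ee_pos: [0.6104, 0.0405, 0.1155]
tool_rot: [0.175, 0.757, 0.588, -0.224]
force: [0.3, -0.2, 0.3]
finger_gap: 0.797
finger_force: 0.0
```

Run:
```python
from h import *
M=TL();G=S((-.046,-.0015,-.040));s=bot.read_state()
print(s["clock"],s["force"].round(1),tb(s)[0],delta(G,M))
```

```text
15.2667 [ 0.3 -0.2  0.3] [-0.0537 -0.0006  0.0371] ([-0.001, -0.0009, 0.0774], [0.0006, -0.0002, -0.0008])
```

Call:
arm_command --moves '[[[-0.001,-0.001,0.02],[0,0,0],0.8],[[-0.001,-0.001,0.04],[0,0,0],0.8],[[-0.001,-0.001,0.055],[0,0,0],0.8],[[-0.001,-0.001,0.066],[0,0,0],0.8],[[-0.001,-0.001,0.073],[0,0,0],0.8],[[-0.001,-0.001,0.077],[0,0,0],0.8],[[-0.001,-0.001,0.077],[0,0,0],0.8],[[-0.001,-0.001,0.077],[0,0,0],0.6],[[-0.001,-0.001,0.077],[0,0,0],0.2],[[-0.001,-0.001,0.077],[0,0,0],0],[[-0.001,-0.001,0.077],[0,0,0],0],[[-0.001,-0.001,0.077],[0,0,0],0],[[-0.001,-0.001,0.077],[0,0,0],0]]' --squeeze 50

```text
clock: 16.35
ee_pos: [0.5988, -0.001, 0.0516]
tool_rot: [0.175, 0.757, 0.588, -0.223]
force: [0.7, 4.4, 5.9]
finger_gap: 0.482
finger_force: 52.9
```

Run:
```python
from h import *
s=bot.read_state();M=rot(s["tool_rot"]).as_matrix();t=tb(s)[0]
print(s["clock"],s["force"].round(1),t,s["finger_gap"]*85)
for d in [(0,0,.12),(-.1,0,.22)]: print(delta(S(t+d),M), S(t+d))
# flat hold angle: tool z for loaf level = rotate by 5 deg lean: tool then leans 5 deg off vertical
Md=down(-14.3)
Ml=R.from_rotvec(np.radians(-5)*B[:,1]).as_matrix()@Md
for p in [(.65,.22,.40),(.5,-.05,.42),(.453,-.367,.3)]: print(p,delta(p,Ml))
```

```text
16.35 [0.7 4.4 5.9] [-0.0457 -0.0016 -0.0396] 40.94470688681104
([-0.0104, 0.0002, -0.1196], [0.0, 0.0, 0.0]) [0.61273926 0.05357166 0.15753414]
([0.0806, 0.0003, -0.2278], [0.0, 0.0, 0.0]) [0.64614388 0.18462321 0.19888174]
(0.65, 0.22, 0.4) ([0.0008, -0.0043, -0.4158], [0.0019, 0.4879, -0.0009])
(0.5, -0.05, 0.42) ([-0.2608, -0.0829, -0.2702], [0.0019, 0.4879, -0.0009])
(0.453, -0.367, 0.3) ([-0.463, -0.0503, 0.004], [0.0019, 0.4879, -0.0009])
```

Call:
arm_command --moves '[[[0,0,-0.01],[0,0,0],0],[[0,0,-0.025],[0,0,0],0],[[0,0,-0.05],[0,0,0],0],[[0,0,-0.08],[0,0,0],0],[[0,0,-0.11],[0,0,0],0],[[0,0,-0.14],[0,0,0],0],[[0,0,-0.17],[0,0,0],0],[[0,0,-0.2],[0,0,0],0],[[0,0,-0.235],[0,0,0],0],[[0,0,-0.27],[0,0,0],0],[[0,0,-0.3],[0,0,0],0],[[0,0,-0.3],[0,0,0],0],[[0,0,-0.3],[0,0,0],0]]'

```text
clock: 17.43
ee_pos: [0.6387, 0.1578, 0.3029]
tool_rot: [0.175, 0.757, 0.588, -0.223]
force: [-0.8, 0.3, -1.9]
finger_gap: 0.485
finger_force: 53.0
```

Run:
```python
from h import *
s=bot.read_state()
print(s["clock"],s["force"].round(1),s["ee_pos"],s["finger_gap"]*85,s["joint_pos"].round(2))
Ml=R.from_rotvec(np.radians(-5)*B[:,1]).as_matrix()@down(-14.3)
for p in [(.56,.14,.42),(.48,-.05,.42),(.453,-.367,.25)]: print(p,delta(p,Ml))
```

```text
17.4333 [-0.8  0.3 -1.9] [0.63868637 0.15780124 0.30289012] 41.186103967513965 [ 0.34  0.81  0.65 -0.51  1.97  0.46]
(0.56, 0.14, 0.42) ([-0.0945, -0.0717, -0.0785], [0.0017, 0.4874, -0.0001])
(0.48, -0.05, 0.42) ([-0.2656, -0.1023, 0.0323], [0.0017, 0.4874, -0.0001])
(0.453, -0.367, 0.25) ([-0.4366, -0.0506, 0.3457], [0.0017, 0.4874, -0.0001])
```

Call:
arm_command --moves '[[[-0.02,-0.018,-0.02],[0,0.1,0],0],[[-0.045,-0.036,-0.04],[0,0.2,0],0],[[-0.07,-0.054,-0.06],[0,0.3,0],0],[[-0.0945,-0.072,-0.0785],[0.002,0.4,0],0],[[-0.125,-0.078,-0.06],[0.002,0.487,0],0],[[-0.155,-0.084,-0.04],[0.002,0.487,0],0],[[-0.19,-0.09,-0.018],[0.002,0.487,0],0],[[-0.225,-0.096,0.005],[0.002,0.487,0],0],[[-0.2656,-0.102,0.032],[0.002,0.487,0],0],[[-0.285,-0.095,0.065],[0.002,0.487,0],0],[[-0.304,-0.09,0.1],[0.002,0.487,0],0],[[-0.323,-0.085,0.135],[0.002,0.487,0],0],[[-0.342,-0.08,0.17],[0.002,0.487,0],0],[[-0.361,-0.073,0.205],[0.002,0.487,0],0],[[-0.38,-0.067,0.24],[0.002,0.487,0],0],[[-0.4,-0.061,0.276],[0.002,0.487,0],0],[[-0.419,-0.055,0.312],[0.002,0.487,0],0],[[-0.4366,-0.0506,0.3457],[0.002,0.487,0],0],[[-0.4366,-0.0506,0.3457],[0.002,0.487,0],0],[[-0.4366,-0.0506,0.3457],[0.002,0.487,0],0]]'

```text
clock: 19.1
ee_pos: [0.4493, -0.3685, 0.2464]
tool_rot: [0.023, 0.791, 0.611, -0.036]
force: [-0.1, 0.3, -0.1]
finger_gap: 0.484
finger_force: 52.7
```

Run:
```python
from h import *
s=bot.read_state()
print(s["clock"],s["force"].round(1),s["ee_pos"],s["finger_gap"]*85)
Ml=R.from_rotvec(np.radians(-5)*B[:,1]).as_matrix()@down(-14.3)
c=viewer.camera("wrist");cv2.imwrite("pics/w4.png",c["color"][...,::-1])
print([(np.round(d["location"],3).tolist(),round(d["p"],2)) for d in viewer.place_of("wrist","loaf")])
c=viewer.camera("side");print("side loaf",[(np.round(d["location"],3).tolist(),round(d["p"],2)) for d in viewer.place_of("side","loaf")],"crate",[(np.round(d["location"],3).tolist(),round(d["p"],2)) for d in viewer.place_of("side","crate")])
q=world(c).reshape(-1,3)
k=(abs(q[:,0]-.453)<.06)&(abs(q[:,1]+.367)<.06)&(q[:,2]<.03);print("floor z",k.sum(),np.median(q[k,2]))
for z in (.06,.018): print(delta((.455,-.364,z),Ml))
```

```text
19.1 [-0.1  0.3 -0.1] [ 0.44926825 -0.36849372  0.24635025] 41.14161048357739
[]
side loaf [([0.589, -0.066, 0.123], 0.58)] crate [([0.451, -0.366, -0.004], 0.91)]
floor z 62 0.0035178051332933613
([0.0205, 0.0021, 0.1898], [-0.0011, 0.0022, -0.0003])
([0.0243, 0.0021, 0.2317], [-0.0011, 0.0022, -0.0003])
```

View pics/w4.png

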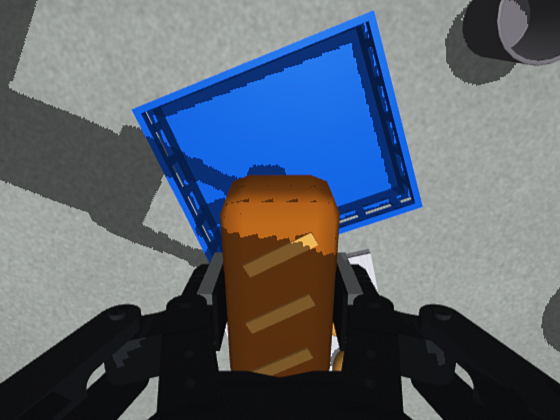

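Call:
arm_command --moves '[[[0.005,0.001,0.03],[-0.001,0.002,0],0],[[0.01,0.002,0.065],[-0.001,0.002,0],0],[[0.013,0.002,0.1],[-0.001,0.002,0],0],[[0.016,0.002,0.13],[-0.001,0.002,0],0],[[0.018,0.002,0.16],[-0.001,0.002,0],0],[[0.02,0.002,0.185],[-0.001,0.002,0],0],[[0.022,0.002,0.205],[-0.001,0.002,0],0],[[0.023,0.002,0.218],[-0.001,0.002,0],0],[[0.024,0.002,0.227],[-0.001,0.002,0],0],[[0.024,0.002,0.232],[-0.001,0.002,0],0],[[0.024,0.002,0.232],[-0.001,0.002,0],0],[[0.024,0.002,0.232],[-0.001,0.002,0],0]]'

```text
clock: 20.35
ee_pos: [0.4549, -0.3653, 0.0178]
tool_rot: [0.027, 0.789, 0.613, -0.035]
force: [0.1, -0.5, -0.6]
finger_gap: 0.48
finger_force: 52.9
```

Call:
arm_command --moves '[[[0,0,0.002],[0,0,0],0],[[0,0,0.004],[0,0,0],0],[[0,0,0.005],[0,0,0],0],[[0,0,0.005],[0,0,0],0]]'

```text
clock: 20.68
ee_pos: [0.4542, -0.3657, 0.0121]
tool_rot: [0.026, 0.789, 0.612, -0.035]
force: [0.5, 0.0, -1.9]
finger_gap: 0.487
finger_force: 52.9
```

Call:
arm_command --moves '[[[0,0,0.001],[0,0,0],0],[[0,0,0.0015],[0,0,0],0],[[0,0,0.0015],[0,0,0],0]]'

```text
clock: 20.93
ee_pos: [0.4543, -0.3659, 0.0112]
tool_rot: [0.027, 0.789, 0.612, -0.035]
force: [-0.9, 0.8, 4.1]
finger_gap: 0.485
finger_force: 53.4
```

Contact felt; release and retreat.

Call:
arm_command --moves '[[[0,0,0],[0,0,0],0.55],[[0,0,0],[0,0,0],0.65],[[0,0,0],[0,0,0],0.8],[[0,0,0],[0,0,0],0.8],[[0,0,0],[0,0,0],0.8],[[0,0,-0.02],[0,0,0],0.8],[[0,0,-0.05],[0,0,0],0.8],[[0,0,-0.09],[0,0,0],0.8],[[0,0,-0.13],[0,0,0],0.8],[[0,0,-0.17],[0,0,0],0.8],[[0,0,-0.21],[0,0,0],0.8],[[0,0,-0.25],[0,0,0],0.8],[[0,0,-0.25],[0,0,0],0.8],[[0,0,-0.25],[0,0,0],0.8]]'

```text
clock: 22.1
ee_pos: [0.4607, -0.3452, 0.2624]
tool_rot: [0.029, 0.789, 0.612, -0.034]
force: [0.4, 0.3, -0.5]
finger_gap: 0.8
finger_force: 0.0
```

Run:
```python
from h import *
for n in ["side","wrist"]:
    c=viewer.camera(n)
    for t in ["loaf","loaf_mid","lid","glue_jar","tub"]: print(n,t,[(np.round(d["location"],3).tolist(),round(d["p"],2)) for d in viewer.place_of(n,t)])
    q=world(c).reshape(-1,3);r=q-[.44,.37,0];a=np.radians(YAW);h=np.array([np.cos(a),np.sin(a),0]);v=r@h;u=r@B[:,1]
    k=(abs(u)<.06)&(abs(v)<.04)
    if k.sum()>50: print("lid plane",np.linalg.lstsq(np.c_[q[k,:2],np.ones(k.sum())],q[k,2],rcond=None)[0],q[k,2].mean())
    cv2.imwrite(f"pics/{n}5.png",c["color"][...,::-1])
print(bot.read_state()["clock"],bot.read_state()["force"])
```

```text
side loaf []
side loaf_mid [([0.422, 0.28, 0.002], 0.44)]
side lid [([0.322, 0.1, -0.003], 0.95), ([0.441, 0.367, -0.002], 0.89)]
side glue_jar [([0.668, 0.304, 0.003], 0.76)]
side tub [([0.68, -0.299, -0.001], 0.72)]
lid plane [-0.00012343  0.00048468  0.00694326] 0.00706902975853322
wrist loaf [([0.457, -0.363, 0.005], 0.63)]
wrist loaf_mid []
wrist lid []
wrist glue_jar []
wrist tub [([0.678, -0.298, -0.002], 0.58)]
22.7 [ 0.12436175 -0.11589718 -0.00386515]
```

View pics/side5.png

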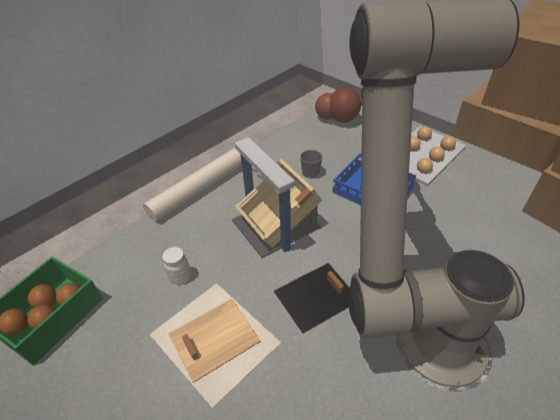

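The picture shows the lid flat in the middle of the sheet (px 214,338), grip up, with the box empty, the jar and tub in place, and the arm clear. The wrist view puts the loaf at (0.457, -0.363, 0.005), on the crate floor.

```bash
python3 -c "
from bench import bot
print(bot.job_done())"
```

```text
the job is handed in; nothing more can be done
None
```

The job is handed in at about 23 s, verdict not shown: the lid lies flat, grip up, within about 5 mm of the sheet's centre, the loaf is on the crate's floor, and the jar and tub did not move.

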